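Refit the spring bar in its stand

ROBOT

A 6-joint arm with a two-finger parallel gripper is mounted at the origin on the work surface. World frame = base frame: x ahead of the robot, y to its left, z up, the work surface at z = 0. Lengths are in m, angles in degrees, forces in N, time in s.
With the tool pointing down it reaches from about 0.325 to 0.85 m from the base axis. Payload 15.5 kg.
Tool frame: the origin (TCP) lies at the very end of the fingers, on their centre line; the grasp point (between the pads) lies 19 mm behind it (manip.grip_depth is the distance from the TCP to the grasp point, in m); z points along the fingers, y is the line along which they close (so a half turn about z gives the same grasp; the last joint's range is limited). The gripper opens to 91 mm and grips with 3 to 60 N. Pads are 32 mm wide; open, the fingers measure 118 mm over their backs; the gripper's body (76 mm by 178 mm) begins 60 mm behind the grasp point.
Start: joints at [-5.472, 28.281, 77.091, -0, 74.628, -5.472], TCP at [0.625, 0, 0.188] pointing down, gripper open.
Joint ranges: [-166.48, 166.48], [-47.26, 123.95], [12.59, 153.08], [-70.14, 250.14], [6.76, 159.57], [-176.63, 176.63]. Speed limits (degrees/s): [108.29, 108.29, 147.25, 172.46, 172.46, 172.46].

INTERFACE

Orientations are given as a 3x3 rotation matrix whose columns are the frame's x, y, z axes.
In Python, from plant import manip gives the robot as it stands.
- The arm moves only by the shell command python3 -m handwheel 'ROWS' [OPENING] [FORCE]. ROWS is text: rows parted by semicolons, each of 4 numbers parted by spaces: the shift along the world's x, y, z in cm, then the turn about the world's z in rad. In form: tx ty tz spin; .... A call has 1 to 10 rows; each row is the pose to reach, as a shift and turn from the pose commanded when the call began; what a row does not reach only later rows make up. A row lasts 1/12 s, in which the tool goes at most 41.7 mm and 7.16 degrees, less where a joint would pass 70% of its speed; a pose out of reach is approached as far as the arm can. A call with a gripper value outside its range is refused whole. OPENING is the gripper's target within -1 to 1 (fully open at 1, half-way at 0, shut at -1), set as the call begins (- or left out, the last holds). The fingers move at their own pace and stop on an object; FORCE is the grip in N (left out, the last holds). Time passes only in rows, so rows that repeat a pose let the fingers close. It gives the time, the measured TCP pose, the force, the opening and the grip force at its end, in the units of the state.
- manip.sense(): the state, without advancing time (a new reading comes with each control period).
- manip.capture(name): name is "scene" or "side" or "wrist"; returns the picture (384x512x3 uint8, red, green, blue); there is no depth.
- manip.get_calibration(name): a dict with "fov_y" (degrees; the focal length in pixels is half the picture's height over the tangent of half this angle, whatever the lens; pixels are square), "cx", "cy" (the principal point, pixels), "rvec" (rotation vector, rad) and "tvec" (3), from world to camera coordinates, as OpenCV has them; the wrist camera has in their place "tool_from_camera" (4x4, takes a point from camera to tool coordinates, whose origin is the TCP and whose axes are the flange's). Camera axes: x right, y down, z forward; pixel columns grow to the right and rows downward; lengths in m; the calibration is good to about 2 mm. A picture is of the moment at which its call begins: read the wrist's pose just before it. get_calibration takes no time and is no camera call.
- manip.hand_in(): hands the job in; it is judged then, once.
The state is a dict: "time_s": time; "joint_positions": joint angles; "qd": joint speeds; "tau": joint torques, N m; "tcp_pos": TCP position; "tool_rot": TCP orientation; "ft_force": force on the tool from outside, world axes, zero at the start; "wrist_torque": the same for the moment, N m; "opening": opening from 0.0 (shut) to 1.0 (fully open); "gripper_force": force on a finger pad.
Only numpy, scipy, OpenCV 4.12 (cv2) and the standard library are available. Lean on these libraries where they do the work, as an engineer would, in place of code of your own. Each camera call takes 0.05 s, during which the arm holds its last target. There are 200 camera calls.

TASK

Put the loose spring-loaded hanging bar back into its stand: orange pin into the orange cup, compress the bar just enough to swing the grey stub in line with the grey cup, then let the spring push the stub to the bottom of its cup and let go. Be gentle with the stand and do not drive the spring hard against its stop; leave the other things on the shelf where they are.

Things in the scene. Friction and masses are not known exactly. Their poses are not given: they have to be found in the camera images.
- bar_mid (a point): centre of the bar's black grip block (28 x 28 mm, 44 mm long along the bar), where to grasp; 14 mm above the shelf at the start, the bar lying level. y runs along the bar towards the orange pin, z is up at the start. White barrel 22 mm diameter, from y = -79 to +70 mm
- bar_stub (a point): centre of the end face of the grey rigid stub (16 mm diameter, 16 mm long), at y = -95 mm from bar_mid; axes as bar_mid
- pin_tip (a point): centre of the end face of the orange pin (9 mm diameter), at y = +103 mm from bar_mid when free (198 mm tip to tip); axes as bar_mid. The pin slides into the barrel against a spring: 3 N to start it, rising 0.5 N per mm, hard stop after 20 mm (13 N). Seated, 8 mm stay compressed; passing the stub in front of its block takes over 16 mm
- bar: the whole loose bar, about 0.18 kg, origin and axes as bar_mid
- holder: the stand: steel base plate 70 x 320 x 12 mm fixed to the shelf, origin at the centre of its underside, y along it, z up. On it is clamped an aluminium cradle (44 mm wide, top at z = 23 mm) with a post and a cup block at each end. The cradle's place along y was set by hand and is NOT measured: up to 20 mm either way from the middle of the base; it does not slip in use
- holder_axis (a point): on the common axis (along y) of both cups, 70 mm above holder's origin; not where along y they are. Blocks 34 mm wide, tops at z = 86 mm, inner faces 172 mm apart (y = -86, +86 with the cradle in the middle). +y block orange, 24 thick, blind cup 17 diameter, 10 deep, for the pin; -y block grey, 22 thick, cup 21 diameter, 8 deep, for the stub. 2 mm chamfers. Floors 190 mm apart
- canister: closed orange food canister, 72 mm diameter, 105 mm high, origin under its centre; leave alone
- magnet: black and blue plastic algae magnet, 85 x 45 x 49 mm, origin under its centre; leave alone
- breeder: clear acrylic breeder box, open on top, 120 x 85 x 75 mm, origin under its centre; leave alone
- spatula: stainless aquascaping spatula lying along its x axis; leave alone
There are look-alikes about, which are no part of the job. Of the things that look like the bar, take the one that is nearest to the robot's base at the start.

How it is judged:
By the outcome, as a careful person would: the job done as asked, in the order asked, and still so for the second after the job is handed in, with the robot touching nothing.
It also fails if it takes over 53 s, if anything falls off the work surface, if the arm or the gripper's body presses on something with over 40 N, if the wrist force passes 120 N, or if a joint passes its speed limit or range.

## Working session

There is one attempt and no reset: what is moved stays moved. The work goes in short steps, Python scripts to look and compute and a shell command to move; the robot and the scene stay as the last step left them, time stands still between calls to the robot, and variables do not carry over. Pictures are saved under pics/ and viewed, at most 10 in all, crops included, and the job is handed in when it is done.

```bash
ls; mkdir -p pics
cat > h.py <<'E'
import numpy as np, cv2
from plant import manip
def cal(n):
    c=manip.get_calibration(n); f=192/np.tan(np.radians(c["fov_y"])/2)
    K=np.array([[f,0,c["cx"]],[0,f,c["cy"]],[0,0,1]])
    if "rvec" in c:
        R=cv2.Rodrigues(np.array(c["rvec"],float))[0]; t=np.array(c["tvec"],float)
        return K,R.T,-R.T@t   # cam->world rot, centre
    s=manip.sense(); T=np.array(c["tool_from_camera"]); W=np.array(s["tool_rot"])
    return K,W@T[:3,:3],np.array(s["tcp_pos"])+W@T[:3,3]
def ray(C,u,v):
    K,R,o=C; d=R@np.linalg.solve(K,[u,v,1.]); return o,d/np.linalg.norm(d)
def onz(C,u,v,z):
    o,d=ray(C,u,v); return o+d*(z-o[2])/d[2]
def proj(C,p):
    K,R,o=C; q=K@(R.T@(np.array(p)-o)); return q[:2]/q[2]
def shot(n):
    C=cal(n); im=np.array(manip.capture(n)); return C,cv2.cvtColor(im,cv2.COLOR_RGB2BGR)
E
python3 - <<'E'
from h import *
np.set_printoptions(precision=3,suppress=True)
ims=[]
for n in("scene","side","wrist"):
    C,im=shot(n); cv2.imwrite(f"pics/{n}0.png",im); print(n,C[0][0,0],C[2],C[1][:,2],manip.get_calibration(n).keys())
    if n!="wrist": ims.append(im)
cv2.imwrite("pics/s.png",cv2.resize(ims[0],(800,600)))
s=manip.sense();print(s["time_s"],s["tool_rot"],s["ft_force"])
E
```

```text
pics
scene 365.5405952003151 [1.429 0.175 0.959] [-0.716 -0.119 -0.688] dict_keys(['fov_y', 'cx', 'cy', 'rvec', 'tvec'])
side 457.48535083801124 [ 0.061 -0.856  1.308] [ 0.3    0.57  -0.765] dict_keys(['fov_y', 'cx', 'cy', 'rvec', 'tvec'])
wrist 327.6989342753225 [0.625 0.073 0.384] [-0.001 -0.26  -0.966] dict_keys(['fov_y', 'cx', 'cy', 'tool_from_camera'])
0.15 [[-0.     1.    -0.001]
 [ 1.     0.     0.   ]
 [ 0.    -0.001 -1.   ]] [ 0.97   0.107 -0.299]
```

View pics/s.png

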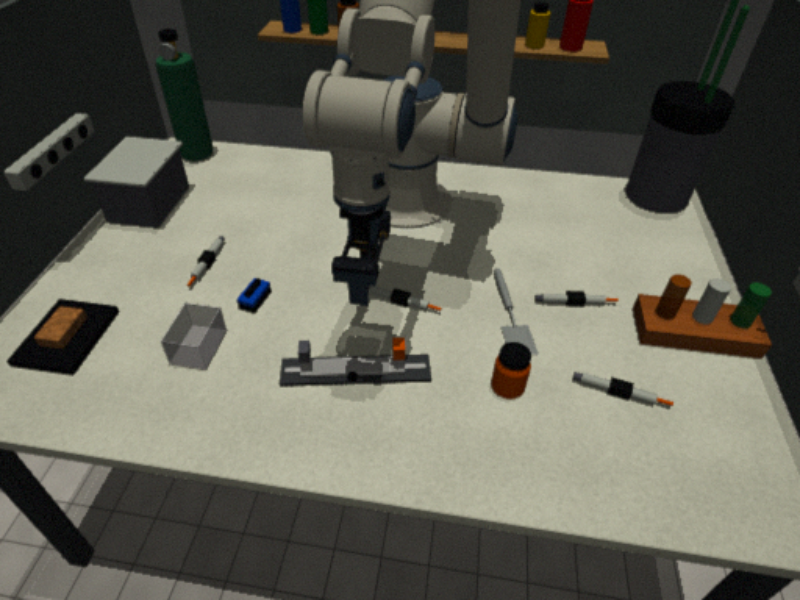

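View pics/side0.png

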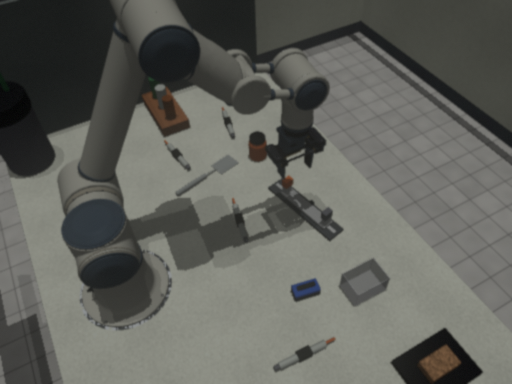

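The 800-px scene picture shows four bar-like things, with their black grips at (205,262), (400,298), (575,298) and (620,388). In the side picture they are at (303,353), (238,218), (177,153) and (228,122). The stand is at (355,368), with its orange block at (399,348) and grey block at (305,353). Next I'll get each one's distance from the base.

Run:
```python
from h import *
np.set_printoptions(precision=3,suppress=True)
S=cal("scene");D=cal("side")
for n,a,b in [("A",(205,262),(303,353)),("B",(400,298),(238,218)),("C",(575,298),(177,153)),("D",(620,388),(228,122)),("orange",(399,340),(288,180)),("grey",(305,345),(327,210))]:
    z=.014 if len(n)==1 else .086
    p=onz(S,a[0]*.64,a[1]*.64,z);q=onz(D,*b,z);print(n,p,q,np.hypot(*p[:2]))
print(proj(cal("wrist"),[.56,.07,.014]))
im=cv2.imread("pics/side0.png");w=cv2.imread("pics/wrist0.png");sc=cv2.imread("pics/scene0.png")
A=cv2.resize(im[150:270,190:350],(400,300),interpolation=cv2.INTER_CUBIC)
B=cv2.resize(sc[160:260,160:293],(400,300),interpolation=cv2.INTER_CUBIC)
G=cv2.resize(im[300:384,240:352],(400,300),interpolation=cv2.INTER_CUBIC)
cv2.imwrite("pics/c1.png",np.vstack([np.hstack([A,B]),np.hstack([cv2.resize(w,(400,300)),G])]))
```

```text
A [ 0.386 -0.466  0.014] [ 0.375 -0.468  0.014] 0.6053669101054111
B [0.434 0.049 0.014] [0.432 0.055 0.014] 0.437203441200077
C [0.363 0.466 0.014] [0.367 0.468 0.014] 0.5903639664807249
D [0.626 0.538 0.014] [0.627 0.533 0.014] 0.8251099914486982
orange [0.636 0.075 0.086] [0.643 0.067 0.086] 0.6401502221240127
grey [ 0.682 -0.112  0.086] [ 0.688 -0.115  0.086] 0.691225871721568
[193.873 101.564]
```

View pics/c1.png

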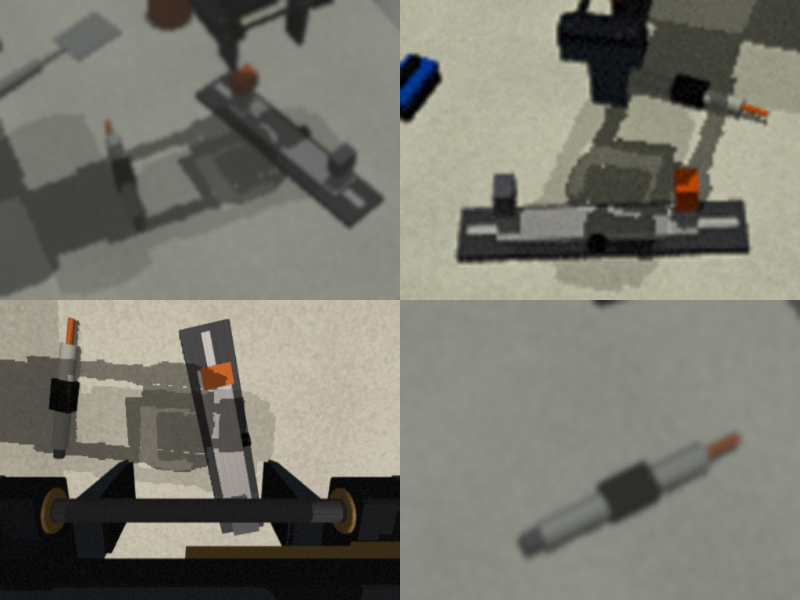

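B, with its grip at scene (400,298) and wrist (81,122), is nearest to the base: 0.437 m, against 0.590 or more for the others. The crop shows it has a grey stub, white barrel, black grip and orange pin, pin towards +y. The stand lies right of it in the wrist view, but the grey block is hidden behind the gripper. I'll move the wrist to get a clearer view of the stand.

```bash
python3 -m handwheel '-1 -3 2.5 0;-2 -6 5 0;-3 -9 7.5 0;-4 -12 10 0;-4 -12 10 0;-4 -12 10 0' 1 50
python3 - <<'E'
from h import *
C,im=shot("wrist");cv2.imwrite("pics/w1.png",im);cv2.imwrite("pics/w1b.png",cv2.resize(im,(800,600),interpolation=cv2.INTER_CUBIC))
import pickle;pickle.dump(C,open("w1.pkl","wb"));print(C[2],manip.sense()["ft_force"])
E
```

```text
time_s: 0.65
tcp_pos: [0.5851, -0.1215, 0.2889]
tool_rot: [[0.002, 1.0, 0.002], [1.0, -0.002, -0.001], [-0.001, 0.002, -1.0]]
ft_force: [0.4, -0.1, -1.2]
opening: 1.004
gripper_force: 0.0
[ 0.58549638 -0.04798249  0.48554096] [-0.60703884  0.80230733 -0.49908833]
```

View pics/w1b.png

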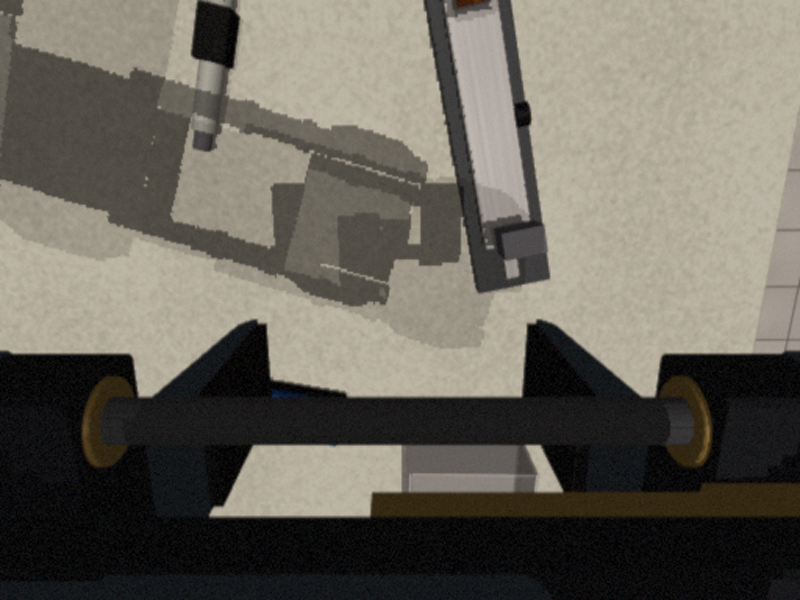

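The view shows the grey block at (521,240), the base's lower end at (480–548, 285) and the target bar's grip at (215,33). The orange block is cut off at the top (468,3), so I'll shift +y and go a little higher.

```bash
python3 -m handwheel '0 2.5 2.5 0;0 5 5 0;0 7 7.5 0;0 7 9 0;0 7 9 0;0 7 9 0;0 7 9 0'
python3 - <<'E'
from h import *
C,im=shot("wrist");cv2.imwrite("pics/w2.png",im);cv2.imwrite("pics/w2b.png",cv2.resize(im[0:260,90:437],(800,600),interpolation=cv2.INTER_CUBIC))
import pickle;pickle.dump(C,open("w2.pkl","wb"));print(C[2])
E
```

```text
time_s: 1.28
tcp_pos: [0.5846, -0.0494, 0.3759]
tool_rot: [[-0.001, 1.0, -0.003], [1.0, 0.001, 0.001], [0.001, -0.003, -1.0]]
ft_force: [0.1, 0.4, -0.8]
opening: 1.003
gripper_force: 0.0
[0.58568997 0.02388837 0.57257663]
```

View pics/w2b.png

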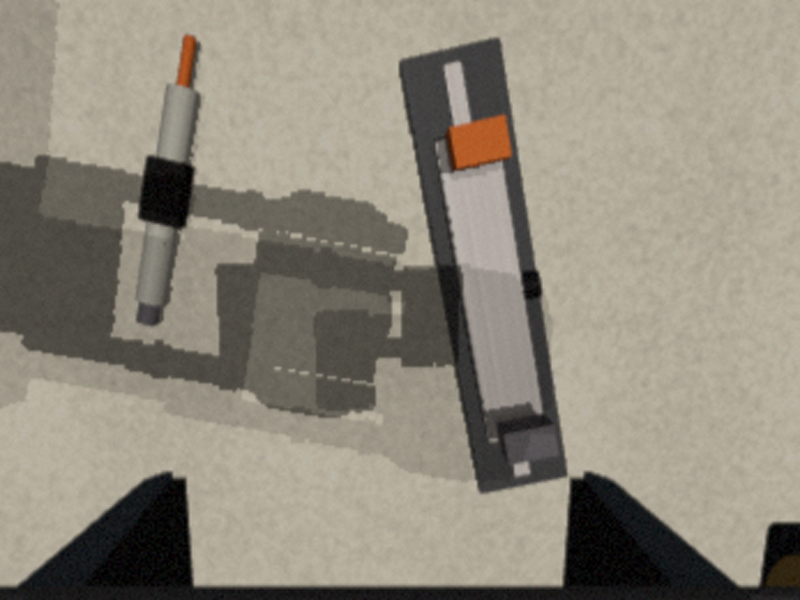

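In the crop, the bar has its pin tip at (190,38), grip at (166,192) and stub end at (148,322). The base plate corners are (400,62), (499,39), (567,475) and (481,492). The orange block top spans about (447–512, 116–168) and the grey block top about (502–558, 425–463).

```bash
cat > m.py <<'E'
from h import *
import pickle
np.set_printoptions(precision=4,suppress=True)
C=pickle.load(open("w2.pkl","rb"))
P=lambda u,v,z:onz(C,90+u/2.3055,v/2.3077,z)
TL,TR,BR,BL=[P(*c,.012)[:2] for c in((400,62),(499,39),(567,475),(481,492))]
print("sides",*[np.linalg.norm(a-b) for a,b in((TL,TR),(TR,BR),(BR,BL),(BL,TL))])
o=(TL+TR+BR+BL)/4; y=(TL+TR-BL-BR);y/=np.linalg.norm(y);x=np.array([y[1],-y[0]])
print("holder",o,"y",y,"yaw deg",np.degrees(np.arctan2(-y[0],y[1])))
H=lambda p:np.array([(p[:2]-o)@x,(p[:2]-o)@y])
im=cv2.imread("pics/w2.png");hsv=cv2.cvtColor(im,cv2.COLOR_BGR2HSV)
m=cv2.inRange(hsv,(0,150,80),(20,255,255));
for c in cv2.findContours(m,0,2)[0]:
    if cv2.contourArea(c)>30:
        r=cv2.boxPoints(cv2.minAreaRect(c)); print("orange",cv2.contourArea(c),r.mean(0))
        if r.mean(0)[0]>200: print(*[H(onz(C,u,v,.086)) for u,v in r])
        else: print(*[onz(C,u,v,.014) for u,v in r])
print("grey top",*[H(P(u,v,.086)) for u,v in((502,433),(553,424),(558,456),(506,464))])
k=cv2.inRange(im,(0,0,0),(28,28,28)); k[:,190:]=0
for c in cv2.findContours(k,0,2)[0]:
    if 200<cv2.contourArea(c)<2000:
        r=cv2.boxPoints(cv2.minAreaRect(c));print("grip",cv2.minAreaRect(c)); print(onz(C,*r.mean(0),.021))
pt,sb=P(190,36,.014),P(148,324,.014); d=(pt-sb)[:2]
print("pin",pt,"stub",sb,np.linalg.norm(d),"mid",(sb+(pt-sb)*95/198),"yaw",np.degrees(np.arctan2(-d[0],d[1])))
E
python3 m.py
```

```text
sides 0.06810249770125296 0.31583281168247995 0.06803888639278943 0.315787530344295
holder [ 0.6662 -0.0151] y [-0.2096  0.9778] yaw deg 12.100447239968771
orange 429.0 [298.0056  61.191 ]
[-0.0193  0.1036] [0.0163 0.1037] [0.0181 0.0791] [-0.018   0.0789]
orange 86.0 [170.64  26.02]
[0.4475 0.119  0.014 ] [0.454  0.1479 0.014 ] [0.462  0.1469 0.014 ] [0.4556 0.1179 0.014 ]
grey top [-0.0179 -0.0916] [ 0.0163 -0.0926] [ 0.0163 -0.1153] [-0.0189 -0.1136]
grip ((161.8378448486328, 82.97297668457031), (20.056676864624023, 26.63263702392578), 9.462321281433105)
[0.4368 0.0479 0.021 ]
pin [0.4585 0.1478 0.014 ] stub [ 0.4152 -0.0451  0.014 ] 0.19765219795301464 mid [0.436  0.0475 0.014 ] yaw -12.659790117070175
```

```bash
python3 -m handwheel '-1.5 1 -3 -0.02;-3 2 -6.5 -0.05;-4.7 3 -10 -0.08;-6.3 4 -13.5 -0.11;-8 5.2 -17 -0.14;-9.7 6.4 -20.5 -0.17;-11.3 7.5 -24 -0.2;-13 8.6 -27 -0.221;-14.2 9.4 -29 -0.221;-14.9 9.8 -30.5 -0.221' 1 50;python3 -m handwheel '0 0 0 0;0 0 0 0;0 0 0 0'
python3 - <<'E'
from h import *
np.set_printoptions(precision=4,suppress=True)
C,im=shot("wrist");cv2.imwrite("pics/w3.png",im)
hsv=cv2.cvtColor(im,cv2.COLOR_BGR2HSV)
m=cv2.inRange(hsv,(0,150,80),(20,255,255))
for c in cv2.findContours(m,0,2)[0]:
    if cv2.contourArea(c)>60:
        r=cv2.boxPoints(cv2.minAreaRect(c)); print(cv2.contourArea(c),*[onz(C,u,v,.014)[:2] for u,v in r])
for p in([.4364,.0477,.028],[.4574,.1482,.014],):print(proj(C,p))
E
```

```text
time_s: 2.17
tcp_pos: [0.4321, 0.0487, 0.0702]
tool_rot: [[0.219, 0.976, -0.005], [0.976, -0.219, 0.0], [-0.001, -0.005, -1.0]]
ft_force: [0.6, -1.6, 0.4]
opening: 1.0
gripper_force: 0.0
time_s: 2.42
tcp_pos: [0.4369, 0.0477, 0.0732]
tool_rot: [[0.219, 0.976, 0.001], [0.976, -0.219, -0.0], [0.0, 0.001, -1.0]]
ft_force: [-0.5, -0.4, 0.4]
opening: 0.999
gripper_force: 0.0
446.0 [0.4468 0.1181] [0.454  0.1491] [0.4618 0.1474] [0.4549 0.1163]
[252.049 197.234]
[249.8098  57.2172]
```

View pics/w3.png

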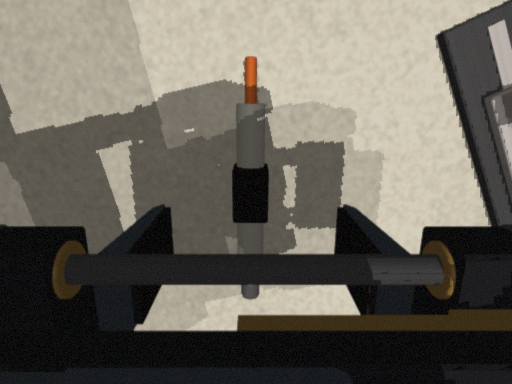

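The bar is lined up under the gripper: grip at (250,193), pin tip at (250,57), midway between the fingers. I'll go down and grip it.

```bash
python3 -m handwheel '0 0 -1.5 0;0 0 -3 0;0 0 -4.5 0;0 0 -6 0;0 0 -6.9 0;0 0 -6.9 0;0 0 -6.9 0;0 0 -6.9 0' && python3 -m handwheel '0 0 0 0;0 0 0 0;0 0 0 0;0 0 0 0;0 0 0 0;0 0 0 0;0 0 0 0;0 0 0 0;0 0 0 0;0 0 0 0' -1 50
```

```text
time_s: 3.13
tcp_pos: [0.4369, 0.0478, 0.0046]
tool_rot: [[0.219, 0.976, 0.001], [0.976, -0.219, -0.0], [0.0, 0.001, -1.0]]
ft_force: [-0.2, 0.8, -0.7]
opening: 1.002
gripper_force: 0.0
time_s: 3.97
tcp_pos: [0.436, 0.048, 0.0037]
tool_rot: [[0.219, 0.976, -0.0], [0.976, -0.219, -0.0], [-0.0, -0.0, -1.0]]
ft_force: [0.2, -0.6, 0.4]
opening: 0.304
gripper_force: 0.0
```

```bash
python3 -m handwheel '0 0 0 0;0 0 0 0;0 0 1 0;0 0 2 0;0 0 4 0;0 0 7 0;0 0 10 0;0 0 13 0;0 0 13 0;0 0 13 0' - 50; python3 -m handwheel '0 0 0 0;0 0 0 0;0 0 0 0'
python3 - <<'E'
from h import *
np.set_printoptions(precision=4,suppress=True)
C,im=shot("wrist");cv2.imwrite("pics/w4.png",im); s=manip.sense(); print(s["tcp_pos"],s["opening"],s["gripper_force"],s["ft_force"])
z=s["tcp_pos"][2]+.0103
hsv=cv2.cvtColor(im,cv2.COLOR_BGR2HSV);m=cv2.inRange(hsv,(0,150,80),(20,255,255))
W=np.array(s["tool_rot"])
for c in cv2.findContours(m,0,2)[0]:
    if cv2.contourArea(c)>60:
        r=cv2.boxPoints(cv2.minAreaRect(c)); r=r[np.argsort(r[:,1])]; print(r[:2].mean(0), r[2:].mean(0))
        for q in(r[:2],r[2:]): print("tool coords",W.T@(onz(C,*q.mean(0),z)-s["tcp_pos"]))
E
```

```text
time_s: 4.8
tcp_pos: [0.4369, 0.048, 0.135]
tool_rot: [[0.219, 0.976, 0.003], [0.976, -0.219, -0.0], [0.001, 0.003, -1.0]]
ft_force: [0.1, 0.1, 0.2]
opening: 0.01
gripper_force: 0.0
time_s: 5.05
tcp_pos: [0.4353, 0.048, 0.1327]
tool_rot: [[0.219, 0.976, -0.002], [0.976, -0.219, 0.0], [-0.0, -0.002, -1.0]]
ft_force: [0.1, 0.5, -0.0]
opening: 0.008
gripper_force: 0.0
[0.4354 0.048  0.1328] 0.0070117327281821835 0.0 [-0.2337  0.2974 -0.0415]
[507.5  91. ] [507.5 123. ]
tool coords [ 0.0774  0.1389 -0.0106]
tool coords [ 0.0602  0.1424 -0.0106]
[253.  65.] [253. 101.]
tool coords [ 0.0908  0.0002 -0.0103]
tool coords [ 0.0721  0.0002 -0.0103]
```

The fingers shut on nothing, because I lifted before the grip had built up. I'll check where the bar is.

View pics/w4.png

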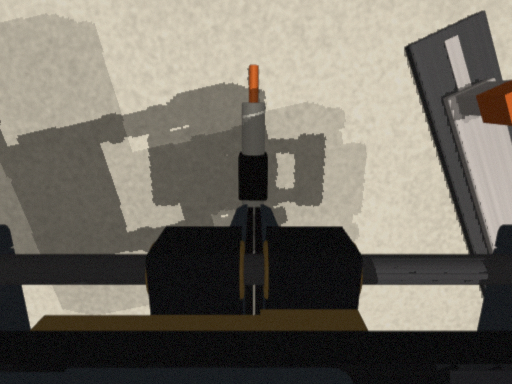

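The bar is still lying flat, with its pin tip at (253,65) and grip at (253,176). I'll open and go back over it, measuring again on the way.

```bash
python3 -m handwheel '0 0 -1 0;0 0 -3 0;0 0 -5 0;0 0 -6 0;0 0 -6 0;0 0 -6 0;0 0 -6 0;0 0 -6 0;0 0 -6 0;0 0 -6 0' 1 50
python3 - <<'E'
from h import *
np.set_printoptions(precision=4,suppress=True)
C,im=shot("wrist");cv2.imwrite("pics/w5.png",im); s=manip.sense(); print(s["tcp_pos"],s["opening"],s["gripper_force"])
hsv=cv2.cvtColor(im,cv2.COLOR_BGR2HSV);m=cv2.inRange(hsv,(0,150,80),(20,255,255))
for c in cv2.findContours(m,0,2)[0]:
    r=cv2.boxPoints(cv2.minAreaRect(c)); r=r[np.argsort(r[:,1])]
    if cv2.contourArea(c)>60 and r[0,0]<400: t=onz(C,*r[:2].mean(0),.014);print(r[:2].mean(0), r[2:].mean(0),t,t[:2]-.103*np.array([.219,.976]))
E
```

```text
time_s: 5.93
tcp_pos: [0.4364, 0.048, 0.0742]
tool_rot: [[0.219, 0.976, 0.001], [0.976, -0.219, -0.0], [0.0, 0.001, -1.0]]
ft_force: [0.6, 0.0, 0.9]
opening: 0.703
gripper_force: 0.0
[0.4362 0.048  0.0741] 0.7490341307783304 0.0
[397.8811 280.8865] [392.7567 297.5405] [ 0.5431 -0.0597  0.014 ] [ 0.5206 -0.1602]
[251.  58.] [251. 103.] [0.4576 0.1479 0.014 ] [0.435  0.0474]
```

```bash
python3 -m handwheel '0 0 0 0;0 0 0 0;0 0 -1.5 0;0 0 -3 0;0 0 -4.5 0;0 0 -6 0;0 0 -7.1 0;0 0 -7.1 0;0 0 -7.1 0;0 0 -7.1 0' && for i in 1 2; do python3 -m handwheel '0 0 0 0;0 0 0 0;0 0 0 0;0 0 0 0;0 0 0 0;0 0 0 0;0 0 0 0;0 0 0 0' -1 50; done
```

```text
time_s: 6.82
tcp_pos: [0.4363, 0.048, 0.0032]
tool_rot: [[0.219, 0.976, 0.0], [0.976, -0.219, -0.0], [0.0, 0.0, -1.0]]
ft_force: [-1.1, -0.2, 0.3]
opening: 1.004
gripper_force: 0.0
time_s: 7.48
tcp_pos: [0.436, 0.048, 0.0027]
tool_rot: [[0.219, 0.976, -0.0], [0.976, -0.219, -0.0], [-0.0, -0.0, -1.0]]
ft_force: [-0.2, 0.3, -0.5]
opening: 0.449
gripper_force: 0.0
time_s: 8.15
tcp_pos: [0.436, 0.048, 0.0027]
tool_rot: [[0.219, 0.976, -0.0], [0.976, -0.219, 0.0], [0.0, -0.0, -1.0]]
ft_force: [0.5, -0.7, -0.2]
opening: 0.001
gripper_force: 0.0
```

The fingers shut completely with no force where the block should be. I need to see this from outside before going on.

Run:
```python
from h import *
np.set_printoptions(precision=4,suppress=True)
t=[]
for n,(z,w) in {"side":(0,0),"scene":(0,0),"wrist":(0,0)}.items():
    C,im=shot(n);cv2.imwrite(f"pics/{n}6.png",im)
    p=proj(C,manip.sense()["tcp_pos"]);q=proj(C,[.435,.0474,.014]);print(n,p,q)
    if n=="wrist": t.append(cv2.resize(im,(400,300)))
    else:
        u,v=int(q[0]),int(q[1]); t.append(cv2.resize(im[v-60:v+60,u-80:u+80],(400,300),interpolation=cv2.INTER_CUBIC))
cv2.imwrite("pics/c6.png",np.vstack([np.hstack(t[:2]),np.hstack([t[2],t[2]*0])]))
```

```text
side [240.0623 220.767 ] [239.6997 219.0891]
scene [255.5263 193.1305] [255.4683 190.7658]
wrist [252.5583 217.7534] [251.1279 225.5707]
```

View pics/c6.png

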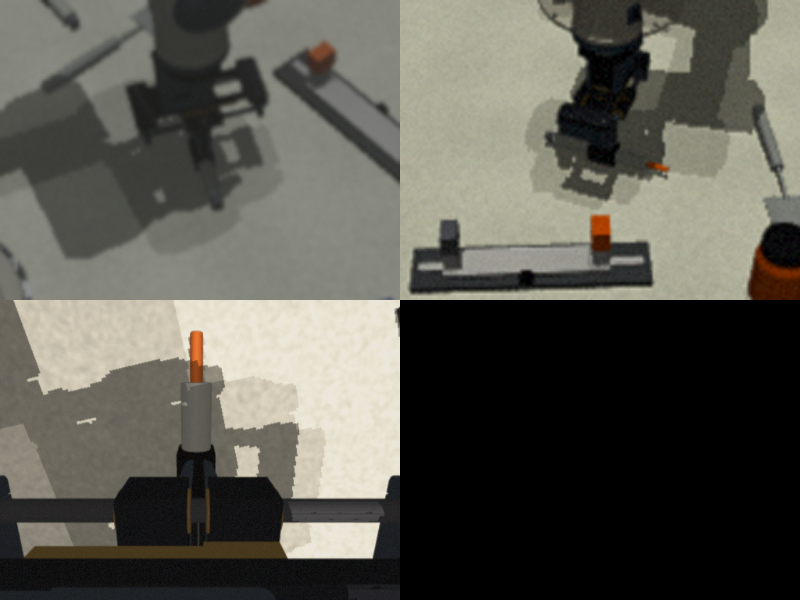

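Run:
```python
from h import *
a=cv2.imread("pics/wrist6.png")[150:300,152:352];b=cv2.imread("pics/side6.png")[175:250,195:295];c=cv2.imread("pics/scene6.png")[150:225,210:310]
g=lambda x:cv2.convertScaleAbs(cv2.resize(x,(400,300),interpolation=cv2.INTER_CUBIC),alpha=2.2,beta=10)
w4=cv2.imread("pics/w4.png")[150:300,152:352]
cv2.imwrite("pics/c7.png",np.vstack([np.hstack([g(a),g(w4)]),np.hstack([g(b),g(c)])]))
```

```text
(no output)
```

View pics/c7.png

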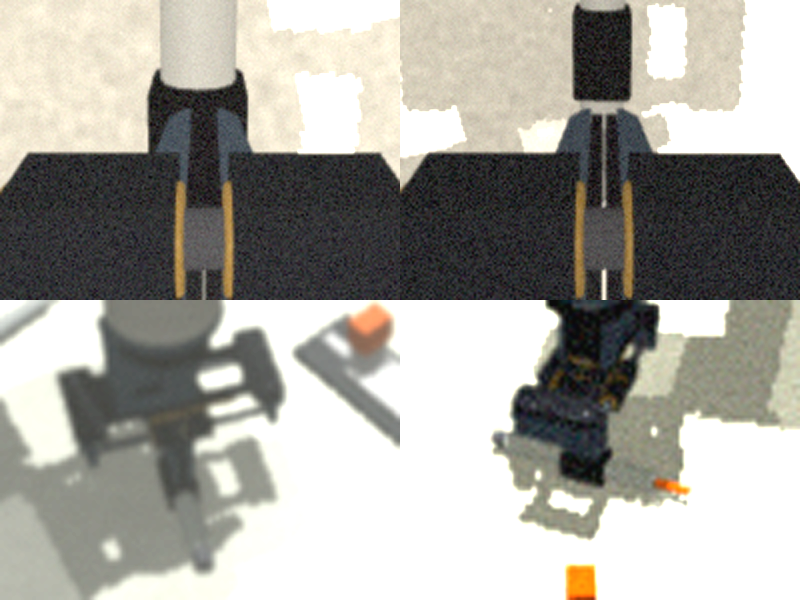

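Run:
```python
from h import *
np.set_printoptions(precision=4,suppress=True)
C=cal("wrist");s=manip.sense();W=np.array(s["tool_rot"]);t=np.array(s["tcp_pos"])
print(manip.get_calibration("wrist")["tool_from_camera"],manip.grip_depth,s["joint_positions"],s["tau"])
for x in(0,.016):
  for h in(0,.01,.02,.03,.04,.06): print(x,h,proj(C,t+W@[x,0,-h]))
# fingers open: w3, tips seen at (165,208) & (345,208)
for h in(0,.02,.03,.04): print("open",h,proj(C,t+W@[.016,.0455,-h]),proj(C,t+W@[0.016,.059,-h]))
# block top front corners
d=np.array([.219,.976,0])
for y in(.022,):
  for z in(0,.028): print("blk",z,[proj(C,np.array([.4355,.0474,z])+d*y+np.array([.976,-.219,0])*k) for k in(-.014,.014)])
```

```text
[[-0.     -0.9655 -0.2604  0.0735]
 [ 1.     -0.0001  0.0002  0.0006]
 [-0.0002 -0.2604  0.9655 -0.1967]
 [ 0.      0.      0.      1.    ]] 0.0188 [ -1.5258  31.6208 113.714   -0.0009  34.6663  11.1346] [  0.0006 -68.6246 -13.6964   0.047    0.0212   0.0001]
0 0 [252.5755 217.734 ]
0 0.01 [252.532  223.5161]
0 0.02 [252.4841 229.8866]
0 0.03 [252.431  236.9403]
0 0.04 [252.3719 244.7932]
0 0.06 [252.2311 263.5093]
0.016 0 [252.5553 193.6561]
0.016 0.01 [252.5099 198.3708]
0.016 0.02 [252.4597 203.5761]
0.016 0.03 [252.4041 209.3528]
0.016 0.04 [252.3419 215.8004]
0.016 0.06 [252.1932 231.2374]
open 0 [325.3287 193.6505] [346.9195 193.6488]
open 0.02 [332.8055 203.5694] [356.6427 203.5674]
open 0.03 [337.1593 209.3454] [362.3047 209.3432]
open 0.04 [342.0188 215.7922] [368.6243 215.7898]
blk 0 [array([229.7338, 184.3506]), array([274.2633, 184.338 ])]
blk 0.028 [array([226.1491, 197.3379]), array([277.4007, 197.3231])]
```

Run:
```python
from h import *
np.set_printoptions(precision=1,suppress=True)
S=cal("scene");D=cal("side")
for h in(0,.01,.02,.03):
  print(h,"scene",[proj(S,[.625+a,b,.188+h]) for a in(.0455,.059) for b in(-.016,.016)],"side",[proj(D,[.625+a,0,.188+h]) for a in(-.052,.052)])
im=cv2.imread("pics/scene0.png");print("scene cols 222-240 brightness");print(im[185:204,218:246:3].mean(2).astype(int))
im=cv2.imread("pics/w3.png").max(2);print("wrist w3 row/cols");print(im[200:232:4,324:360:2])
```

```text
0 scene [array([224.2, 199.2]), array([234.7, 200.5]), array([223.3, 202.4]), array([233.9, 203.7])] side [array([280.7, 180.4]), array([307.5, 168.8])]
0.01 scene [array([224.1, 196.8]), array([234.7, 198.1]), array([223.2, 200. ]), array([233.8, 201.3])] side [array([280.7, 178.4]), array([307.7, 166.8])]
0.02 scene [array([224. , 194.4]), array([234.6, 195.7]), array([223. , 197.6]), array([233.7, 198.9])] side [array([280.7, 176.3]), array([307.9, 164.7])]
0.03 scene [array([223.9, 192. ]), array([234.5, 193.3]), array([222.9, 195.1]), array([233.7, 196.4])] side [array([280.7, 174.3]), array([308. , 162.6])]
scene cols 222-240 brightness
[[172 168  17  17  22  21  51  55  56  53]
 [166 171  15  21  16  18  58  59  56  55]
 [165 175  19  17  20  18  54  52  56  63]
 [172 175  24  14  20  12  54  55  52  57]
 [169 167  31  22  20  15  60  59  54  51]
 [167 167  28  14  21  20  58  63  63  53]
 [172 172  28  16  17  17  57  86  83  56]
 [168 172  34  16  14  21  68 141 134  90]
 [172 165  47  21  17  10  87 145 144 145]
 [175 151  94  59  33  21 133 144 145 147]
 [170 150 146 130  
[... 287 characters left out ...]
 147 151  78  68 138 148 147 149 149]
 [146 145 151  63  65 151 150 143 151 151]]
wrist w3 row/cols
[[ 97  93  93  93  93  98  97  93 105 179 185 187 187 181 181 179 179 181]
 [ 94  95  94  93  92  93  96  96 106 167 104 112 163 174 178 181 183 182]
 [ 97  94  96  94  95  91  89  25  25  23  27  31  31  30  39  54 115 176]
 [ 93  91  91  91  90  94  85  14  15   9  11  12  28  34  29  28  32  28]
 [ 95  97  95  95  93  95  75  17  14   6  14  12   7  20  28  32  33  28]
 [ 96  96  98  96  92  92  48   4   6  16  12  12  12   5   4  21  30  27]
 [ 93  95  92  96  95  98  49   7  17  13  10  14   1   7  11   3   8  31]
 [168 183 181 122 159 152  52  14  14  10  16  11  10  11  20   9   7   7]]
```

Three independent views agree that the fingertips really end about 25 mm short of the stated TCP: scene row 195 against 201–203 predicted, and wrist tip row 207 with inner edge column 337. So the fingers shut just above the block. I'll open, then go lower in small steps, checking force as I go.

```bash
python3 -m handwheel '0 0 0 0;0 0 0 0;0 0 0 0;0 0 0 0;0 0 0 0;0 0 0 0;0 0 0 0;0 0 0 0;0 0 0 0;0 0 -0.4 0' 1 50; python3 -m handwheel '0 0 -0.2 0;0 0 -0.4 0;0 0 -0.6 0;0 0 -0.6 0;0 0 -0.6 0'
```

```text
time_s: 9.13
tcp_pos: [0.4364, 0.048, -0.001]
tool_rot: [[0.219, 0.976, 0.001], [0.976, -0.219, -0.0], [0.0, 0.001, -1.0]]
ft_force: [0.1, -0.5, -0.2]
opening: 0.706
gripper_force: 0.0
time_s: 9.55
tcp_pos: [0.4359, 0.048, -0.0075]
tool_rot: [[0.219, 0.976, -0.0], [0.976, -0.219, -0.0], [-0.0, -0.0, -1.0]]
ft_force: [-0.0, -1.0, 0.0]
opening: 0.996
gripper_force: 0.0
```

No contact with TCP below the shelf plane, so the fingers are indeed shorter than stated. I'll go on down.

```bash
python3 -m handwheel '0 0 -0.2 0;0 0 -0.4 0;0 0 -0.6 0;0 0 -0.6 0;0 0 -0.6 0'; python3 -m handwheel '0 0 -0.1 0;0 0 -0.2 0;0 0 -0.3 0;0 0 -0.3 0'; for i in 1 2; do python3 -m handwheel '0 0 0 0;0 0 0 0;0 0 0 0;0 0 0 0;0 0 0 0;0 0 0 0;0 0 0 0' -1 50; done
```

```text
time_s: 9.97
tcp_pos: [0.4359, 0.048, -0.0134]
tool_rot: [[0.219, 0.976, -0.0], [0.976, -0.219, 0.0], [-0.0, -0.0, -1.0]]
ft_force: [-0.5, 0.2, -0.1]
opening: 1.0
gripper_force: 0.0
time_s: 10.3
tcp_pos: [0.436, 0.048, -0.0164]
tool_rot: [[0.219, 0.976, -0.0], [0.976, -0.219, -0.0], [-0.0, -0.0, -1.0]]
ft_force: [0.1, -0.4, 0.2]
opening: 0.998
gripper_force: 0.0
time_s: 10.88
tcp_pos: [0.436, 0.048, -0.0163]
tool_rot: [[0.219, 0.976, 0.0], [0.976, -0.219, 0.0], [0.0, 0.0, -1.0]]
ft_force: [-0.6, -0.5, 0.1]
opening: 0.521
gripper_force: 0.0
time_s: 11.47
tcp_pos: [0.4359, 0.048, -0.0163]
tool_rot: [[0.219, 0.976, -0.0], [0.976, -0.219, 0.0], [-0.0, -0.0, -1.0]]
ft_force: [-1.0, 0.0, 1.3]
opening: 0.304
gripper_force: 50.0
```

Gripped now: opening 0.304 (27.7 mm) at 50 N, with the bar axis 30.3 mm above the stated TCP. Lifting, then I'll measure the pin in the hand.

```bash
python3 -m handwheel '0 0 1 0;0 0 3 0;0 0 5 0;0 0 7 0;0 0 9 0;0 0 11 0;0 0 12 0;0 0 12 0;0 0 12 0;0 0 12 0' - 50
cat > pin.py <<'E'
from h import *
np.set_printoptions(precision=4,suppress=True)
C,im=shot("wrist"); s=manip.sense(); cv2.imwrite(f"pics/p{s['time_s']:.2f}.png",im); print(s["tcp_pos"],s["opening"],s["gripper_force"],s["ft_force"])
z=s["tcp_pos"][2]+.0303; W=np.array(s["tool_rot"])
m=cv2.inRange(cv2.cvtColor(im,cv2.COLOR_BGR2HSV),(0,150,60),(20,255,255))
for c in cv2.findContours(m,0,2)[0]:
    if cv2.contourArea(c)>60:
        r=cv2.boxPoints(cv2.minAreaRect(c)); r=r[np.argsort(r[:,1])]
        a,b=[onz(C,*q.mean(0),z) for q in(r[:2],r[2:])]
        print(r[:2].mean(0),r[2:].mean(0),"world",a,b,"tool",W.T@(a-s["tcp_pos"]),W.T@(b-s["tcp_pos"]),"width",np.linalg.norm(onz(C,*r[0],z)-onz(C,*r[1],z)))
E
python3 pin.py
```

```text
time_s: 12.3
tcp_pos: [0.4356, 0.048, 0.103]
tool_rot: [[0.219, 0.976, -0.001], [0.976, -0.219, 0.0], [-0.0, -0.001, -1.0]]
ft_force: [0.6, -0.5, -2.3]
opening: 0.303
gripper_force: 50.0
[0.4354 0.048  0.1028] 0.3044982050112665 49.999374747276306 [ 0.7201  0.3513 -1.2077]
[195.5 315. ] [195.5 329. ] world [0.392  0.0069 0.1331] [ 0.3894 -0.0024  0.1331] tool [-0.0496 -0.0334 -0.0302] [-0.0593 -0.0339 -0.0302] width 0.11833522512698225
[358.4999 310.    ] [358.4999 329.    ] world [ 0.486  -0.0107  0.1331] [ 0.4842 -0.0237  0.1331] tool [-0.0462  0.0622 -0.0304] [-0.0592  0.0633 -0.0304] width 0.079050263418023
[187.122  272.0976] [189.8902 297.0122] world [0.3948 0.0351 0.1331] [0.392  0.0193 0.1331] tool [-0.0215 -0.0369 -0.0302] [-0.0375 -0.0361 -0.0302] width 0.0060521524161363666
[320.7525 266.9753] [317.6831 297.6683] world [0.4691 0.0218 0.1331] [0.4641 0.0027 0.1331] tool [-0.0182  0.0386 -0.0304] [-0.0379  0.0379 -0.0303] width 0.0053632605811580825
[315.4706 241.8824] [321.2942 265.1765] world [0.4689 0.0375 0.1331] [0.4696 0.0228 0.1331] tool [-0.0029  0.0349 -0.0304] [-0.0171  0.0389 -0.0304] width 0.003982138760639115
[188.6487 241.3919] [190.6487 253.3919] world [0.4007 0.0531 0.1331] [0.3998 0.0459 0.1331] tool [-0.0026 -0.035  -0.0302] [-0.0099 -0.0343 -0.0302] width 0.006142848189254245
[506.5  92. ] [506.5 124. ] world [0.5734 0.0954 0.1331] [0.573  0.0798 0.1331] tool [ 0.0765  0.1242 -0.0305] [ 0.0611  0.1273 -0.0305] width 0.004389781643552815
[253.5  33. ] [253.5 105. ] world [0.4587 0.1483 0.1331] [0.4516 0.1165 0.1331] tool [ 0.103   0.0008 -0.0303] [ 0.0704  0.0007 -0.0303] width 0.007942420227747198
```

The pin tip sits at tool x = 103 mm, y = 0.8 mm, so the bar is held straight and centred to within 1 mm. With the bar tilted 12° from the stand's axis, it lies along world y (yaw about 0), so the insertion is a pure +y move. I'll carry it over the stand.

```bash
python3 -m handwheel '1.5 -0.7 0 0.02;4 -2 0 0.045;7 -3.4 0 0.075;10 -4.9 0 0.105;13 -6.3 0 0.135;16 -7.8 0 0.17;18.5 -9 0 0.2;20.3 -9.9 0 0.2225;21.1 -10.4 0 0.2225;21.1 -10.4 0 0.2225' - 50; python3 -m handwheel '0 0 0 0;0 0 0 0;0 0 0 0'; python3 pin.py | grep -v "tool \[-"
python3 - <<'E'
from h import *
C=cal("wrist");print(proj(C,[.6470,.0475,.1332]))
E
```

```text
time_s: 13.18
tcp_pos: [0.6477, -0.0569, 0.1022]
tool_rot: [[-0.0, 1.0, -0.001], [1.0, 0.0, 0.0], [0.0, -0.001, -1.0]]
ft_force: [-1.1, -0.2, -3.1]
opening: 0.306
gripper_force: 50.0
time_s: 13.43
tcp_pos: [0.6458, -0.0553, 0.1036]
tool_rot: [[-0.002, 1.0, -0.001], [1.0, 0.002, 0.0], [0.0, -0.001, -1.0]]
ft_force: [-0.5, 0.2, -1.5]
opening: 0.304
gripper_force: 50.0
[ 0.6461 -0.0554  0.1037] 0.30472390623832485 49.999483823776245 [-0.5469  0.0349 -1.8477]
[255.   0.] [255. 105.] world [0.647  0.0613 0.134 ] [0.6471 0.0149 0.134 ] tool [ 0.1167  0.0011 -0.0303] [ 0.0703  0.0011 -0.0303] width 0.027325300676455083
[254.50798955  33.21222285]
```

```bash
python3 -m handwheel '0 0 -1 0;0 0 -2.2 0;0 0 -3.4 0;0 0 -4.6 0;0 0 -5.6 0;0 0 -6.2 0;0 0 -6.4 0;0 0 -6.4 0;0 0 -6.4 0;0 0 -6.4 0' - 50
python3 - <<'E'
from h import *
np.set_printoptions(precision=4,suppress=True)
C,im=shot("wrist");cv2.imwrite("pics/w8.png",im);s=manip.sense();print(s["tcp_pos"],s["ft_force"])
o=np.array([.6662,-.0151]);y=np.array([-.2096,.9778]);x=np.array([.9778,.2096])
Wd=lambda a,b,z:np.r_[o+x*a+y*b,z]
for n,p in {"oFarL":(-.0176,.1037,.086),"oFarR":(.0164,.1037,.086),"oNearL":(-.0176,.0797,.086),"oNearR":(.0164,.0797,.086),"cup":(-.0006,.0797,.070)}.items(): print(n,proj(C,Wd(*p)))
print("tip",proj(C,np.array(s["tcp_pos"])+[.001,.103,.0303]))
cv2.imwrite("pics/w8c.png",cv2.convertScaleAbs(cv2.resize(im[0:210,150:430],(800,600),interpolation=cv2.INTER_CUBIC),alpha=1.5))
E
```

```text
time_s: 14.32
tcp_pos: [0.6474, -0.0561, 0.0403]
tool_rot: [[-0.001, 1.0, 0.001], [1.0, 0.001, -0.0], [-0.0, 0.001, -1.0]]
ft_force: [-0.1, 0.2, -1.2]
opening: 0.306
gripper_force: 50.0
[ 0.6474 -0.0561  0.0403] [ 0.0145 -0.2939 -2.235 ]
oFarL [201.1109 -73.9048]
oFarR [286.2538 -95.2942]
oNearL [215.637   -6.9811]
oNearR [297.0574 -26.4752]
cup [255.7727  -4.7778]
tip [254.6194  32.6536]
```

View pics/w8c.png

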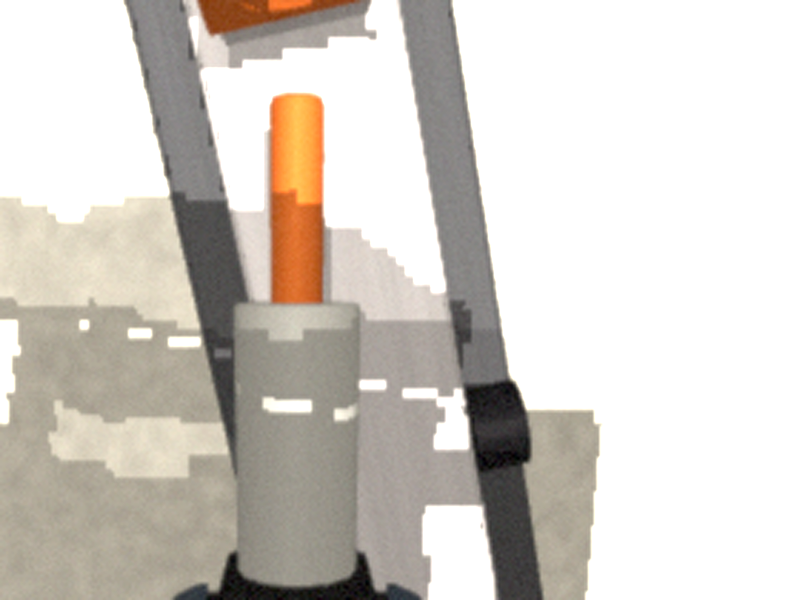

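The pin tip is at crop (297,95), close to the predicted 254.6,32.7. The orange block's inner lower edge runs from (208,33) to (370,3), and its cup mouth is out of frame above. I'll check that edge against the stand measurement numerically.

```bash
cat > hf.py <<'E'
from h import *
np.set_printoptions(precision=4,suppress=True)
o=np.array([.6662,-.0151]);y=np.array([-.2096,.9778]);x=np.array([.9778,.2096])
Hf=lambda p:np.array([(p[:2]-o)@x,(p[:2]-o)@y])
def st(dx=.001):
    s=manip.sense();W=np.array(s["tool_rot"]);t=np.array(s["tcp_pos"])
    tip=t+W@[.103,dx,-.0303];stub=t+W@[-.095,dx,-.0303]
    a=np.degrees(np.arctan2((W[:2,0]@x),W[:2,0]@y))
    print("tipfree",Hf(tip)*1e3,"stub",Hf(stub)*1e3,"axis z",tip[2],"rel yaw",a,"F hold",np.array(s["ft_force"])[:2]@x,np.array(s["ft_force"])[:2]@y,s["ft_force"][2],s["time_s"],s["gripper_force"],"tcp",t)
E
python3 - <<'E'
from hf import *
C=cal("wrist");st()
for z in(.050,.053,.056): print(z,Hf(onz(C,222.8,11.5,z)),Hf(onz(C,279.5,1,z)))
E
```

```text
tipfree [-4.5712 64.4085] stub [ -45.7798 -129.2583] axis z 0.07061138864261485 rel yaw 12.012282427733815 F hold -0.047428210635164544 -0.29039753620072056 -2.2349578283196565 14.3667 49.999335408210754 tcp [ 0.6474 -0.0561  0.0403]
0.05 [-0.0176  0.0812] [0.012  0.0799]
0.053 [-0.0175  0.0804] [0.0116 0.0792]
0.056 [-0.0174  0.0797] [0.0112 0.0785]
```

The edge agrees: face at y ≈ 79.7 mm, axis at x ≈ -0.5 mm. Inserting the pin along world +y.

```bash
python3 -m handwheel '-0.1 0.3 0 0;-0.1 0.7 0 0;-0.1 1.1 0 0;-0.1 1.5 0 0;-0.1 1.8 0 0;-0.1 2 0 0;-0.1 2 0 0;-0.1 2 0 0;-0.1 2 0 0' | grep ft; python3 -c "from hf import *;st()"
```

```text
ft_force: [-0.6, 0.8, -1.6]
tipfree [-1.7353 84.2426] stub [ -42.9399 -109.4251] axis z 0.07000563782371054 rel yaw 12.011113461370819 F hold -0.379811519082406 0.8656011868789935 -1.6436767899802784 15.1167 49.999374747276306 tcp [ 0.646  -0.0361  0.0397]
```

```bash
python3 -m handwheel '0 0.2 0 0;0 0.4 0 0;0 0.5 0 0;0 0.5 0 0;0 0.5 0 0' | grep ft; python3 -c "from hf import *;st()";python3 -m handwheel '0 0.2 0 0;0 0.4 0 0;0 0.5 0 0;0 0.5 0 0;0 0.5 0 0' | grep ft; python3 -c "from hf import *;st()"
```

```text
ft_force: [-0.4, -0.9, -1.2]
tipfree [-0.6869 89.1633] stub [ -41.8775 -104.5073] axis z 0.07000682900831959 rel yaw 12.006988315016672 F hold -0.5845429766850878 -0.7728602296705581 -1.2153706246003595 15.5333 49.99950885772705 tcp [ 0.646  -0.0311  0.0397]
ft_force: [-0.2, -5.1, -1.4]
tipfree [ 0.3854 94.0063] stub [-40.8019 -99.665 ] axis z 0.070011519584499 rel yaw 12.006004628426533 F hold -1.3165063903438259 -4.950490820507754 -1.3653263507322422 15.95 49.99964118003845 tcp [ 0.646  -0.0261  0.0397]
```

Contact is on the floor, as predicted: 5 N, about 4–5 mm of compression. Continuing to about 17.5 mm in stages.

```bash
python3 -m handwheel '0 0.15 0 0;0 0.3 0 0;0 0.45 0 0;0 0.6 0 0;0 0.7 0 0;0 0.7 0 0;0 0.7 0 0' | grep ft; python3 -c "from hf import *;st()";python3 -m handwheel '0 0.15 0 0;0 0.3 0 0;0 0.4 0 0;0 0.5 0 0;0 0.5 0 0;0 0.5 0 0' | grep ft; python3 -c "from hf import *;st()"
```

```text
ft_force: [-0.1, -7.8, -0.9]
tipfree [  1.7883 100.4593] stub [-39.3891 -93.2141] axis z 0.06998489086205091 rel yaw 12.0030632045939 F hold -1.708011120388876 -7.561556779463077 -0.8670707345620897 16.5333 49.99994516372681 tcp [ 0.6461 -0.0195  0.0398]
ft_force: [-0.6, -10.3, -1.4]
tipfree [  2.7823 105.0554] stub [-38.3863 -88.6197] axis z 0.06997272326655905 rel yaw 12.000475736660752 F hold -2.743504867479223 -9.995065626916059 -1.3502856331743567 17.0333 50.00036001205444 tcp [ 0.6461 -0.0148  0.0398]
```

```bash
cat > bb.py <<'E'
from h import *
C,im=shot("wrist");t=manip.sense()["time_s"];cv2.imwrite(f"pics/b{t:.2f}.png",im)
for n in["w8",f"b{t:.2f}"]:
    im=cv2.imread(f"pics/{n}.png");m=cv2.inRange(cv2.cvtColor(im,cv2.COLOR_BGR2HSV),(0,150,60),(20,255,255))
    print(n,"orange bottom row at cols 250..258:",[int(np.flatnonzero(m[:160,c]).max()) for c in range(250,260,2)])
E
python3 bb.py
```

```text
w8 orange bottom row at cols 250..258: [105, 105, 105, 105, 105]
b17.08 orange bottom row at cols 250..258: [105, 105, 105, 105, 105]
```

```bash
cat > av.py <<'E'
from hf import *
F=[]
for i in range(8): manip.capture("side"); F.append(manip.sense()["ft_force"])
F=np.array(F); print("F avg",F.mean(0),"sd",F.std(0),"holder x,y",F.mean(0)[:2]@x,F.mean(0)[:2]@y); st()
E
python3 av.py; python3 -m handwheel '0 0.1 0 0;0 0.1 0 0;0 0.1 0 0'|grep ft; python3 av.py
```

```text
F avg [ -0.5973 -10.7196  -1.6596] sd [0.5436 0.4501 0.6471] holder x,y -2.830828530393741 -10.35641088568239
tipfree [  2.7607 105.0063] stub [-38.4302 -88.6642] axis z 0.06995438948366184 rel yaw 12.007064941092716 F hold -3.1955848313485014 -10.53020334518269 -1.7628768372408188 17.4833 50.00034034252167 tcp [ 0.6461 -0.0149  0.0398]
ft_force: [-0.7, -12.0, -1.0]
F avg [ -0.605 -10.869  -1.473] sd [0.5663 0.488  0.4127] holder x,y -2.8697375835009504 -10.500920719212978
tipfree [  2.9604 105.9228] stub [-38.2418 -87.7452] axis z 0.06995069084421318 rel yaw 12.010417284473109 F hold -3.9835876762220215 -9.87777282353284 -2.0574803343428227 18.1333 50.000492334365845 tcp [ 0.6461 -0.014   0.0398]
```

No slip: the barrel edge stays at row 105. Compression is about 16–17 mm by force and geometry. Now I'll swing about the pin tip to 8° and watch the side force.

```bash
python3 -m handwheel '0.15 0.03 0 0.0175;0.3 0.06 0 0.035;0.45 0.09 0 0.0525;0.59 0.12 0 0.07;0.59 0.12 0 0.07;0.59 0.12 0 0.07'|grep ft; python3 av.py
```

```text
ft_force: [-0.2, -11.2, -1.0]
F avg [ -0.6412 -12.1241  -1.1686] sd [0.2173 0.5688 0.5007] holder x,y -3.1681589658956675 -11.720504646820642
tipfree [  1.9466 107.0636] stub [-25.6052 -89.0123] axis z 0.06995738664552273 rel yaw 7.998610019030154 F hold -3.0039332045307177 -12.042506532336139 -1.9860824223807927 19.0333 50.001171827316284 tcp [ 0.652  -0.0129  0.0398]
```

```bash
python3 -m handwheel '0.14 0.03 0 0.0175;0.29 0.06 0 0.035;0.43 0.09 0 0.0525;0.58 0.11 0 0.07;0.58 0.11 0 0.07;0.58 0.11 0 0.07'|grep ft; python3 av.py
```

```text
ft_force: [-0.3, -11.6, -0.7]
F avg [ -0.1592 -11.7963  -1.0128] sd [0.5012 0.6004 0.4046] holder x,y -2.628215483427088 -11.501047932000361
tipfree [  0.8012 107.67  ] stub [-12.9709 -89.8527] axis z 0.06998589957273804 rel yaw 3.9884462730899433 F hold -1.8397175956115606 -10.91171334680209 -1.3063002619343476 19.9333 50.00170111656189 tcp [ 0.658  -0.0118  0.0398]
```

```bash
python3 -m handwheel '0.14 0.03 0 0.0175;0.28 0.06 0 0.035;0.42 0.1 0 0.0525;0.56 0.13 0 0.0695;0.56 0.13 0 0.0695;0.56 0.13 0 0.0695'|grep ft; python3 av.py; python3 bb.py
```

```text
ft_force: [1.6, -12.2, -0.9]
F avg [  0.4533 -11.9586  -1.6179] sd [0.2488 0.3187 0.4709] holder x,y -2.0633082609586535 -11.788157230080829
tipfree [ -0.4958 107.9926] stub [ -0.5235 -90.0095] axis z 0.06999446206385691 rel yaw 0.008008135533623449 F hold -2.0881885031312573 -11.835629346667428 -1.815123381472535 20.8333 50.00143110752106 tcp [ 0.6637 -0.0106  0.0399]
w8 orange bottom row at cols 250..258: [105, 105, 105, 105, 105]
b20.88 orange bottom row at cols 250..258: [105, 105, 105, 105, 105]
```

Lined up, with about 18 mm compressed and no contact on the grey block. Now I'll ease it back along the stand's −y so the spring pushes the stub into its cup.

```bash
python3 -m handwheel '0.03 -0.15 0 0;0.06 -0.3 0 0;0.1 -0.45 0 0;0.13 -0.6 0 0;0.13 -0.6 0 0;0.13 -0.6 0 0'|grep ft; python3 av.py; python3 -m handwheel '0.03 -0.12 0 0;0.05 -0.24 0 0;0.07 -0.35 0 0;0.07 -0.35 0 0;0.07 -0.35 0 0'|grep ft; python3 av.py
```

```text
ft_force: [1.1, -8.6, -1.6]
F avg [ 0.6981 -9.6978 -1.5778] sd [0.2543 0.5349 0.2681] holder x,y -1.350084657549993 -9.62885212811966
tipfree [ -0.5139 102.2372] stub [ -0.5346 -95.7651] axis z 0.07000568726535386 rel yaw 0.0059896820083202434 F hold -1.1688311498574209 -9.941476909117684 -1.8690479116538432 21.7833 50.00117003917694 tcp [ 0.6649 -0.0162  0.0398]
ft_force: [-0.5, -8.0, -0.9]
F avg [ 0.3862 -7.7811 -1.5782] sd [0.5076 0.2854 0.2735] holder x,y -1.2532550178908106 -7.6893384914252225
tipfree [-0.546  98.9177] stub [ -0.5658 -99.0847] axis z 0.07001952861270241 rel yaw 0.005720809493513277 F hold -1.8270863535241986 -7.46936605732306 -1.4238931312711398 22.6 50.000436902046204 tcp [ 0.6655 -0.0194  0.0398]
```

The stub is 6–7 mm into its cup with no jamming. A few small steps will bring it to the floor.

```bash
python3 -m handwheel '0.01 -0.05 0 0;0.02 -0.1 0 0;0.02 -0.1 0 0;0.02 -0.1 0 0'|grep ft; python3 av.py; python3 -m handwheel '0.01 -0.05 0 0;0.01 -0.05 0 0;0.01 -0.05 0 0'|grep ft; python3 av.py
```

```text
ft_force: [-0.3, -6.7, -1.5]
F avg [ 0.3088 -6.6998 -1.5116] sd [0.2513 0.4641 0.3413] holder x,y -1.1023677754484567 -6.615783652247956
tipfree [-0.5875 98.1184] stub [ -0.6024 -99.8841] axis z 0.06999036387537264 rel yaw 0.004309683369108272 F hold -1.449899453350373 -5.949163302799157 -1.51427537081751 23.3333 50.000327825546265 tcp [ 0.6657 -0.0202  0.0398]
ft_force: [0.6, -1.6, -0.3]
F avg [ 0.2878 -1.4743  0.0672] sd [0.2881 0.5488 0.4729] holder x,y -0.02762909171120995 -1.501881906883268
tipfree [-0.5843 98.0688] stub [ -0.5905 -99.9337] axis z 0.07006779619467146 rel yaw 0.0017962743802725362 F hold -0.34391266851738667 -0.878982330776187 0.5205184329338756 23.9833 50.00135600566864 tcp [ 0.6657 -0.0203  0.0398]
```

The hand force drops from 6.7 N to 1.5 N with the stub on the floor of its cup, so it is seated. I'll lower it slightly so it rests, then let go.

```bash
python3 -m handwheel '0 0 -0.05 0;0 0 -0.1 0;0 0 -0.15 0;0 0 -0.15 0;0 0 -0.15 0'|grep ft; python3 av.py; python3 -m handwheel '0 0 0 0;0 0 0 0;0 0 0 0;0 0 0 0;0 0 0 0;0 0 0 0;0 0 0 0;0 0 0 0;0 0 0 0;0 0 0 0' 1 10;python3 -m handwheel '0 0 0 0;0 0 0 0;0 0 0 0;0 0 0 0' |egrep 'op|ft'
```

```text
ft_force: [-0.1, -0.9, 5.5]
F avg [-0.5456 -0.1557  5.6256] sd [0.4336 0.5914 0.5446] holder x,y -0.5661541907421442 -0.037894367895793445
tipfree [-0.4758 98.0385] stub [ -0.5179 -99.964 ] axis z 0.06886629778525072 rel yaw 0.0121564334646826 F hold -0.7400141401944746 0.5337375035183437 5.138522837807412 24.8 50.00173509120941 tcp [ 0.6658 -0.0203  0.0386]
time_s: 25.63
tcp_pos: [0.6656, -0.0204, 0.0382]
tool_rot: [[-0.209, 0.978, 0.0], [0.978, 0.209, -0.0], [-0.0, 0.0, -1.0]]
ft_force: [-0.3, -0.4, 0.4]
opening: 0.991
gripper_force: 0.0
ft_force: [-0.7, -1.2, 0.3]
opening: 1.001
```

```bash
python3 -m handwheel '0 0 1 0;0 0 3 0;0 0 6 0;0 0 9 0;0 0 12 0;0 0 15 0;0 0 18 0;0 0 20 0;0 0 20 0;0 0 20 0'|grep -A1 -E 'tcp|ft'
python3 - <<'E'
from hf import *
manip.capture("side");C,im=shot("wrist");cv2.imwrite("pics/fin.png",im);st()
# sample colours along the seated bar axis (holder y, mm): expected orange block/pin/white barrel/black grip/barrel/stub/grey block
hsv=cv2.cvtColor(im,cv2.COLOR_BGR2HSV)
for z0 in (.068,):
  for b in range(95,-112,-6):
    r=[]
    for a in(-14,-.5,13):
        u,v=proj(C,np.r_[o+x*a*1e-3+y*b*1e-3,z0+.008]);u,v=int(round(u)),int(round(v))
        r.append(tuple(int(k) for k in im[v,u]) if 0<=v<384 else None)
    print(b,(u,v),r)
S,im2=shot("scene");cv2.imwrite("pics/fin_s.png",im2)
E
```

```text
tcp_pos: [0.6661, -0.0204, 0.2401]
tool_rot: [[-0.209, 0.978, 0.003], [0.978, 0.209, -0.0], [-0.001, 0.003, -1.0]]
ft_force: [-0.9, -0.5, -0.7]
opening: 1.004
tipfree [-1.1868 98.0981] stub [ -1.2192 -99.9043] axis z 0.2679968747170043 rel yaw 0.009364481789617298 F hold 0.18783269296821808 0.2999624682927961 -1.0889886500324168 26.9 0.0 tcp [ 0.665  -0.0204  0.2377]
95 (267, 72) [(43, 98, 186), (47, 100, 191), (39, 95, 186)]
89 (267, 78) [(26, 58, 110), (42, 91, 176), (42, 97, 188)]
83 (267, 84) [(24, 55, 110), (24, 56, 111), (24, 56, 112)]
77 (267, 90) [(93, 96, 101), (21, 54, 108), (75, 77, 80)]
71 (267, 96) [(102, 104, 110), (15, 50, 105), (102, 106, 111)]
65 (267, 101) [(101, 105, 110), (34, 59, 106), (99, 103, 110)]
59 (267, 107) [(102, 107, 111), (89, 96, 98), (100, 104, 110)]
53 (267, 113) [(71, 73, 77), (93, 99, 101), (105, 108, 113)]
47 (267, 119) [(75, 76, 80), (68, 72, 75), (98, 102, 105)]
41 (267, 124) [(72, 74, 77), (65, 71, 73), (73, 78, 82)]
35 (267, 130) [(76, 78, 80), (65, 71, 73), (72, 74, 78)]
29 (267, 136) [(101, 103, 108), (68, 73, 74), (73, 76, 81)]
23 (266, 14
[... 654 characters left out ...]
2, 72), (140, 147, 153)]
-49 (266, 204) [(71, 74, 78), (77, 85, 88), (141, 146, 154)]
-55 (266, 209) [(140, 146, 152), (68, 73, 74), (135, 142, 148)]
-61 (266, 214) [(141, 147, 154), (62, 67, 69), (133, 140, 147)]
-67 (266, 218) [(137, 142, 149), (74, 81, 81), (135, 141, 148)]
-73 (266, 223) [(68, 72, 76), (122, 132, 135), (133, 139, 144)]
-79 (266, 228) [(56, 59, 64), (129, 138, 142), (130, 136, 141)]
-85 (266, 233) [(35, 35, 36), (105, 110, 112), (26, 27, 32)]
-91 (266, 237) [(28, 29, 29), (74, 74, 78), (24, 26, 26)]
-97 (265, 242) [(55, 53, 58), (58, 56, 59), (60, 60, 60)]
-103 (265, 247) [(75, 73, 78), (75, 73, 75), (75, 75, 78)]
-109 (265, 251) [(74, 73, 78), (75, 74, 76), (76, 74, 77)]
```

From clear above, sampling along the stand's axis gives the seated order: orange block to about 80 mm, pin to 65, barrel, grip from +14 to −27, barrel, then the stub entering the grey block. That matches the seated geometry, and the robot touches nothing.

```bash
python3 -c "
from plant import manip
print(manip.hand_in())"
```

```text
the job is handed in; nothing more can be done
None
```

The bar is back in its stand: orange pin in the orange cup, stub pushed to the bottom of the grey cup, and the gripper open and clear. I handed it in at about 27 s; peak spring force was about 12 N, with roughly 18 of the 20 mm used, and the first two grasps closed above the bar because the fingers end about 25 mm short of the stated tool point.

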